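# Clear the pencil and slide the notebook set into the desk riser

### The arm

A 6-joint arm with a two-finger parallel gripper is mounted at the origin on the work surface. World frame = base frame: x ahead of the robot, y to its left, z up, the work surface at z = 0. Lengths are in mm, angles in rad, forces in N, time in s.
With the tool pointing down it reaches from about 350 to 875 mm from the base axis. Payload 4.2 kg.
Tool frame: the origin (TCP) lies midway between the tips of the shut fingers; the grasp point (between the pads) lies 19 mm behind it; x points along the fingers, y is the direction in which the jaws open and shut, and the axes are right-handed (so a half turn about x gives the same grasp; the last joint's range is limited). The gripper opens to 85 mm and grips with 20 to 120 N. Pads are 22 mm wide; open, the fingers measure 114 mm over their backs; the gripper's body (76 mm by 85 mm) begins 54 mm behind the grasp point. The pads swing forward as they close: fully open they stand 13 mm farther back than shut.
Start: joints at [1.489, 0.385, 0.008, 0, -1.194, -0.259], TCP at [208.868, 589.044, 206.312] pointing down, gripper open.
Joint ranges: [-3.14, 3.14], [-1.21, 2.06], [-1.07, 1.41], [-3.16, 2.05], [-2.99, -0.16], [-3.1, 3.1]. Speed limits (rad/s): [2.79, 2.79, 3.14, 3.14, 3.14, 3.14].

### API

Orientations are given as a unit quaternion [x, y, z, w].
In Python, from bench import readout, imaging, arm gives the robot as it stands.
- The arm moves only by the tool arm_command, never from a script. Its argument "increments" is a list of rows, each a list of 3 entries, a list of its own where there are three numbers: the turn, a rotation vector about the world's x, y, z in degrees, then the shift along the world's x, y, z in mm, then the closure, from 0 (fully open) to 1 (shut). In form: [[[ax, ay, az], [tx, ty, tz], fingers], ...]. A call has exactly 5 rows; each row is the pose to reach, as a shift and turn from the pose measured when the call began; what a row does not reach only later rows make up. A row lasts 1/10 s, in which the tool goes at most 50 mm and 8.59 degrees, less where a joint would pass 70% of its speed; a pose out of reach is approached as far as the arm can. A call with a gripper value outside its range is refused whole. The fingers move at their own pace and stop on an object; the grip force is fixed at half the most. Time passes only in rows, so rows that repeat a pose let the fingers close, or fill a call up. It gives the time, the measured TCP pose, the force and the opening at its end, in the units of the state.
- readout.read_state(): the state, without advancing time (a new reading comes with each control period).
- imaging.get_image(name): name is "scene" or "top" or "wrist"; returns (picture, depth): 384x512x3 uint8, blue, green, red; 384x512 float32, mm along the optical axis (not along the pixel's ray), 0 where there is no reading.
- imaging.camera_info(name): a dict with "vfov" (degrees; the focal length in pixels is half the picture's height over the tangent of half this angle, whatever the lens; pixels are square), "cx", "cy" (the principal point, pixels), "eye" and "rotation" of the camera in the world; the wrist camera has in their place "T_tool_cam" (4x4, takes a point from camera to tool coordinates, whose origin is the TCP and whose axes are the tool frame's). Camera axes: x right, y down, z forward; pixel columns grow to the right and rows downward; lengths in mm; the calibration is good to about 2 mm. A picture is of the moment at which its call begins: read the wrist's pose just before it. camera_info takes no time and is no camera call.
- arm.job_done(): hands the job in, once; it reports no verdict.
The state is a dict: "clock": time; "joints": joint angles; "joint_vel": joint speeds; "joint_efforts": joint torques, N m; "position": TCP position; "ee_rot": TCP orientation; "contact_force": force on the tool from outside, world axes, zero at the start; "wrist_torque": the same for the moment, N m; "gripper_width": finger opening in mm.
Only numpy, scipy, OpenCV 4.12 (cv2) and the standard library are available. Lean on these libraries where they do the work, as an engineer would, in place of code of your own. Each camera call takes 0.05 s, during which the arm holds its last target. There are 200 camera calls.

### The job

Tidy the desk: first take the mechanical pencil off the notebook set and lay it down flat in the wooden pen tray, lowering it in rather than dropping it. Then slide the notebook set flat across the desk into the open front of the clear acrylic riser until it sits square and fully home against the riser's back panel, without lifting the notebooks, shoving the riser or tray out of place or disturbing the other things.

Things in the scene. Friction and masses are not known exactly. Their poses are not given: they have to be found in the camera images.
- notebooks: shrink-wrapped set of five A5 notebooks, one loose rigid slab 210 x 148 x 22 mm, 0.3 to 0.6 kg, too wide to grasp, orange cover; white lined sheet with dark red disc on its trailing part. Origin: centre of underside. x: along the 210 mm, towards the edge that enters the riser first; y: along the 148 mm; z up. Lies flat before the riser's front, off-line and turned. Push its trailing edge (x = -105 mm)
- notebooks_lead (a point): middle of the notebooks' leading edge face, 105 mm along +x from the notebooks' origin and 11 mm up
- riser: clear acrylic desk riser, loose, 0.75 kg: 150 mm deep (x), 200 wide, 95 high; side walls 190 mm apart inside, top with 90 mm of room below, more frosted back panel, no floor, open front. Origin: centre of its footprint at desk height. x points from the open front (x = -75 mm) to the back panel (inner face x = +70 mm). With the notebooks home, 65 mm of them stick out in front
- riser_stop (a point): middle of the inner face of the riser's back panel, 11 mm above the desk; axes as the riser
- pencil: black and silver mechanical pencil, 140 mm long, 9 mm thick, 22 g, lying crosswise or slantwise on top of the notebooks. Origin: on its axis at mid length (4.5 mm above what it lies on). x: along its axis, towards its point. Grasp it across near the origin
- tray: open wooden pen tray, loose, 0.4 kg, empty, outside 200 x 90 x 18 mm, walls and floor 4 mm thick. Origin: centre of its underside. x: along its length, z up
- eraser: bystander: white block eraser in a cream sleeve, 58 x 24 x 13 mm, flat on the desk. Origin: centre of its underside
- tabs: bystander: flat pack of coloured sticky tabs, 72 x 50 x 6 mm, on the desk. Origin: centre of its underside
- highlighter: bystander: pink highlighter, 130 x 15 x 15 mm, on the desk. Origin: on its underside at mid length
- jar: bystander: small green glass jar with a metal cap, 48 mm across, 55 mm high, standing on the riser's top. Origin: centre of its underside
Mind the look-alikes: they are no part of the job. Several things have the shape of the pencil; the one meant has the colours described above.

How it is judged:
By the outcome, as a careful person would: the job done as asked, in the order asked, and still so for the second after the job is handed in, with the robot touching nothing.
It also fails if it takes over 58 s, if anything falls off the work surface, if the arm or the gripper's body presses on something with over 40 N, if the wrist force passes 120 N, or if a joint passes its speed limit or range.

## Working session

There is one attempt and no reset: what is moved stays moved. The work goes in short steps, Python scripts to look and compute and a tool call to move; the robot and the scene stay as the last step left them, time stands still between calls to the robot, and variables do not carry over. Pictures are saved under pics/ and viewed, about 8 in all and at most 12, crops included, and the job is handed in when it is done.

Besides the shell and the picture viewer there is one more tool, called as name(argument=value, ...) on one line, values as JSON. arm_command: Moves the arm, as the interface text tells. Its arguments: {"type":"object","properties":{"increments":{"type":"array","items":{"type":"array"}}},"required":["increments"]}

```bash
mkdir -p pics; ls; cat > h.py <<'E'
import numpy as np, cv2
from bench import readout, imaging, arm
from scipy.spatial.transform import Rotation as R
def campose(n):
    c=imaging.camera_info(n)
    f=192/np.tan(np.radians(c["vfov"])/2)
    if "eye" in c: return f,c["cx"],c["cy"],np.array(c["eye"]),np.array(c["rotation"]).reshape(3,3)
    s=readout.read_state(); T=np.array(c["T_tool_cam"]).reshape(4,4)
    Rt=R.from_quat(s["ee_rot"]).as_matrix()
    return f,c["cx"],c["cy"],np.array(s["position"])+Rt@T[:3,3],Rt@T[:3,:3]
def ray(P,uv,z):
    f,cx,cy,e,Rm=P; uv=np.atleast_2d(uv).astype(float)
    d=np.c_[(uv[:,0]-cx)/f,(uv[:,1]-cy)/f,np.ones(len(uv))]@Rm.T
    return e+d*((z-e[2])/d[:,2])[:,None]
def shot(n,name):
    P=campose(n); im,d=imaging.get_image(n)
    cv2.imwrite(f"pics/{name}.png",im); np.save(f"pics/{name}_d.npy",d); np.save(f"pics/{name}_P.npy",np.array(P,dtype=object),allow_pickle=True)
    return P,im,d
E
python3 - <<'E'
from h import *
for n in ("scene","top","wrist"): print(n,imaging.camera_info(n))
a=shot("scene","s0")[1];b=shot("top","t0")[1]
print(readout.read_state())
cv2.imwrite("pics/t0b.png",cv2.resize(b,(800,600)))
E
```

```text
pics
scene {'vfov': 55.55011047193546, 'cx': 257.3296720037796, 'cy': 187.37273793640642, 'eye': array([1085.88200426,  275.22869071,  915.15123171]), 'rotation': array([ 0.43150905,  0.85706046, -0.2496711 , -0.13004477])}
top {'vfov': 49.67623931975651, 'cx': 256.96313721188227, 'cy': 191.5782940416654, 'eye': array([ 570.26475114,  -26.46441051, 1072.27092803]), 'rotation': array([-0.69923847,  0.71405786, -0.03323299,  0.00908268])}
wrist {'vfov': 71.12223695402126, 'cx': 258.44260178364823, 'cy': 194.08480519983635, 'T_tool_cam': array([[-1.10887786e-03, -2.64280675e-01,  9.64445175e-01,
        -1.67224863e+02],
       [ 9.99999300e-01, -6.90133993e-04,  9.60643517e-04,
         2.05175794e-01],
       [ 4.11716883e-04,  9.64445565e-01,  2.64281255e-01,
        -6.71571338e+01],
       [ 0.00000000e+00,  0.00000000e+00,  0.00000000e+00,
         1.00000000e+00]])}Traceback (most recent call last):
  File "<stdin>", line 3, in <module>
  File "h.py", line 16, in shot
    P=campose(n); im,d=imaging.get_image(n)
  File "h.py", line 7, in campose
    if "eye" in c: return f,c["cx"],c["cy"],np.array(c["eye"]),np.array(c["rotation"]).reshape(3,3)
                                                               ~~~~~~~~~~~~~~~~~~~~~~~~~~~~~~~^^^^^
ValueError: cannot reshape array of size 4 into shape (3,3)
```

```bash
sed -i 's/np.array(c\["rotation"\]).reshape(3,3)/R.from_quat(c["rotation"]).as_matrix()/' h.py
python3 - <<'E'
from h import *
a=shot("scene","s0")[1];b=shot("top","t0")[1]
s=readout.read_state(); print(s["position"],s["ee_rot"],s["clock"],R.from_quat(s["ee_rot"]).as_matrix().round(3))
cv2.imwrite("pics/t0b.png",cv2.resize(b,(800,600)))
cv2.imwrite("pics/s0b.png",cv2.resize(a,(800,600)))
E
```

```text
[208.68312425 588.53027954 205.33246675] [-0.69678689  0.12062451  0.69693213  0.11926172] 0.1 [[-0.001 -0.334 -0.942]
 [-0.002 -0.942  0.334]
 [-1.     0.002 -0.   ]]
```

View pics/t0b.png

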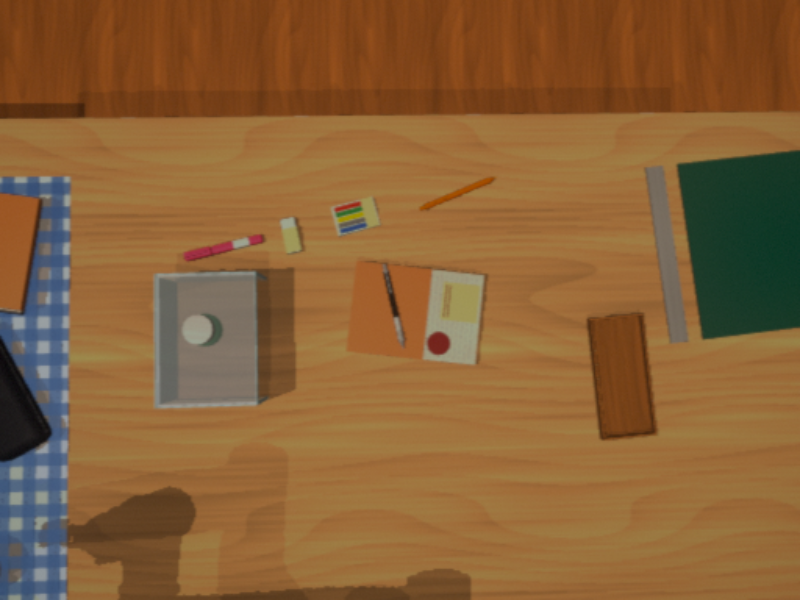

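View pics/s0b.png

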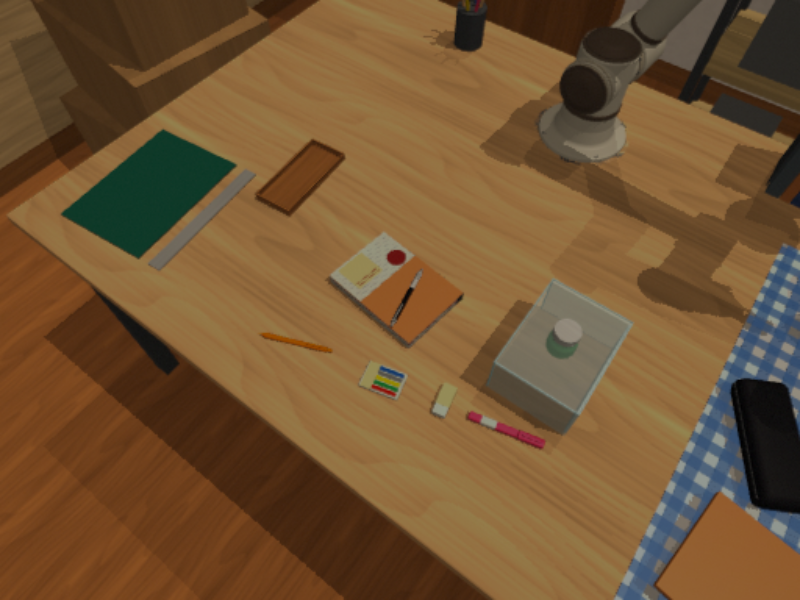

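```bash
cat >> h.py <<'E'
def load(name): return tuple(np.load(f"pics/{name}_P.npy",allow_pickle=True)),cv2.imread(f"pics/{name}.png"),np.load(f"pics/{name}_d.npy")
def xyz(P,d):
    f,cx,cy,e,Rm=P; v,u=np.mgrid[:384,:512]
    return e+np.dstack([(u-cx)/f*d,(v-cy)/f*d,d])@Rm.T
E
python3 - <<'E'
from h import *
for n in("t0","s0"):
    P,im,d=load(n); X=xyz(P,d); z=X[...,2]
    print(n,"desk z",np.percentile(z[(abs(X[...,0]-450)<60)&(abs(X[...,1])<100)],[5,50,95]))
    k=((z>8)&(z<60)&(d>0)).astype(np.uint8)
    k=cv2.morphologyEx(k,cv2.MORPH_OPEN,np.ones((3,3)))
    N,l,st,c=cv2.connectedComponentsWithStats(k)
    for i in range(1,N):
        m=l==i
        if st[i,4]>60:
            p=X[m]; r=cv2.minAreaRect(p[:,:2].astype(np.float32)); print(st[i],p.mean(0).round(1),np.median(p[:,2]).round(1),np.round(r[0],1),np.round(r[1],1),round(r[2],1))
    h=np.clip(z*2.5,0,255).astype(np.uint8); cv2.imwrite(f"pics/{n}_h.png",cv2.resize(h,(800,600),interpolation=0))
P,im,d=load("t0"); c=im[150:280,80:440]
g=np.clip(cv2.resize(c,None,fx=2.2,fy=2.2,interpolation=cv2.INTER_CUBIC).astype(float)*1.5,0,255).astype(np.uint8)
h=cv2.cvtColor(cv2.resize(cv2.imread("pics/t0_h.png",0),(512,384),interpolation=0)[150:280,80:440],8)
cv2.imwrite("pics/c1.png",np.vstack([g,cv2.resize(h,(g.shape[1],g.shape[0]))]))
E
```

```text
t0 desk z [-3.45683304 -0.24176953  2.93739987]
[   0  124   27   77 1600] [725.5 543.7  36.8] 37.8 [717.4 546.4] [ 60.  187.7] 86.0
[179 139  13  23 214] [743.4 118.4  13. ] 12.9 [743.9 118.4] [57.8 24.3] 11.9
[146 151  21   8 108] [733.8 193.2  11.7] 11.7 [734.  192.7] [14.5 52.4] 11.4
[117 156  28  11 143] [718.4 257.9  12.4] 12.3 [719.  257.4] [14.2 71.2] 13.1
[ 221  167   88   67 4800] [611.1 -83.   21.9] 21.7 [611.6 -83.6] [210.4 148.2] 82.6
[   0  218   33   77 1434] [469.  537.1  39.3] 42.8 [489.9 536.1] [186.4  67.6] 4.6
s0 desk z [-3.22302645 -0.45719749  2.28649788]
[ 47   0  84  26 787] [  334.8 -1130.8    32.2] 31.1 [  349.  -1174.9] [182.5 364.7] 36.5
[291  17  19  15 208] [-106.1 -384.2   33.6] 34.8 [-109.1 -386.4] [39.7 74.7] 28.5
[ 347   67   53   35 1029] [39.7 13.4 23.6] 16.8 [18.9  6.1] [158.9 194.7] 15.1
[492 104  20  27 290] [-72.6 429.7  31.8] 30.6 [-94.1 416.6] [115.6  57. ] 39.3
[ 211  149   86   72 3138] [616.3 -78.4  21. ] 21.0 [610.8 -83.6] [213.  150.4] 82.4
[312 239  54  38 511] [675.1 237.9  34.1] 34.8 [675.1 235.8] [  3.9 150.2] 0.3
[ 468  242   44   87 2969] [511.2 572.4  41.4] 44.6 [502.  578.3] [207.9  84.2] 27.9
[277 245  15  22 190] [744.8 119.7  12.3] 12.3 [743.5 119.2] [58.1 24.3] 12.0
[300 264  31  15 147] [730.9 208.   11. ] 11.0 [731.  206.5] [14.1 81.8] 12.5
[332 277  17   9  96] [716.8 271.2  12.3] 12.5 [716. 271.] [13.8 42.5] 15.7
[ 419  315   93   69 4209] [710.8 583.4  37.5] 37.5 [726.8 596.9] [149.4 182.4] 81.5
```

View pics/c1.png

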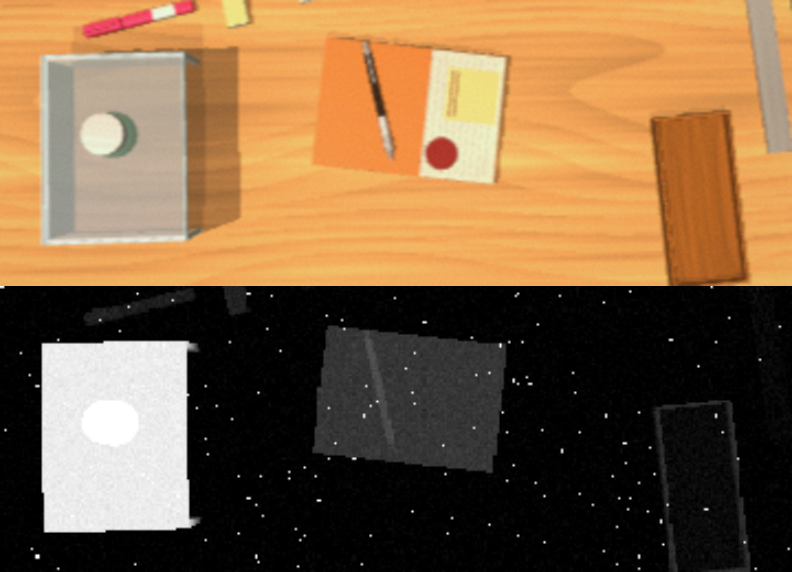

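```bash
python3 - <<'E'
from h import *
def rect(p,t):
    r=cv2.minAreaRect(p[:,:2].astype(np.float32)); print(t,len(p),np.round(r[0],1),np.round(r[1],1),round(r[2],2),"zmed",np.median(p[:,2]).round(1))
for n in("t0","s0"):
    P,im,d=load(n); X=xyz(P,d); x,y,z=[cv2.medianBlur(np.float32(X[...,i]),3) if i==2 else X[...,i] for i in range(3)]
    def comp(m,t,lo=30):
        N,l,st,c=cv2.connectedComponentsWithStats(m.astype(np.uint8))
        i=1+np.argmax(st[1:,4]); rect(X[l==i],t+n); return X[l==i]
    comp((z>88)&(z<103)&(y>50)&(y<420)&(x>400)&(x<760),"riser top")
    comp((z>120)&(z<165)&(y>100)&(y<400)&(x>450)&(x<700),"jar")
    nb=(x>525)&(x<695)&(y>-190)&(y<20)
    comp(nb&(z>16)&(z<34),"nb")
    p=comp(nb&(z>25.5)&(z<36)&(y>-120)&(y<-10),"pencil depth")
    hsv=cv2.cvtColor(im,cv2.COLOR_BGR2HSV)
    m=nb&(hsv[...,1]<120)&(y>-95)&(y<-10)&(x>545)&(x<680)&(z>18)
    m=nb&((hsv[...,1]<110)|(hsv[...,2]<70))&(y>-112)&(y<5)&(z>20)
    # project to 26.5
    N,l,st,c=cv2.connectedComponentsWithStats(m.astype(np.uint8),connectivity=8)
    for i in range(1,N):
        if st[i,4]>25:
            v,u=np.where(l==i); p=ray(P,np.c_[u,v],27); rect(p,"penc col"+str(st[i])); 
    t=(x>350)&(x<660)&(y<-300)&(y>-480)
    comp(t&(z>9)&(z<25),"tray rim")
    comp(t&(hsv[...,2]<150)&(z>-5)&(z<25),"tray col")
E
```

```text
riser topt0 5221 [576.  235.2] [200.1 152.4] 0.32 zmed 94.7
jart0 378 [589.6 230.7] [42.4 42.2] 44.73 zmed 149.1
nbt0 4717 [611.6 -83.6] [210.4 148.2] 82.57 zmed 21.7
pencil deptht0 187 [625.8 -46.9] [131.6  10.1] 11.92 zmed 30.2
penc col[245 169  14  52 147] 147 [625.8 -48.3] [132.4   9.6] 11.29 zmed 27.0
penc col[271 183   7  48 157] 157 [ 594.2 -105.1] [ 15.1 118.6] 88.62 zmed 27.0
tray rimt0 490 [ 499.8 -421.7] [200.9  92.6] 4.19 zmed 16.5
tray colt0 3300 [ 504.4 -416.8] [224.9 161.5] 10.03 zmed 4.1
riser tops0 3791 [575.6 235.3] [202.6 151. ] 0.43 zmed 94.3
jars0 338 [590.9 232.3] [42.  42.7] 55.99 zmed 148.1
nbs0 2952 [606. -83.] [209.2 162.2] 84.18 zmed 21.1
pencil depths0 121 [624.6 -46.7] [129.  10.] 11.31 zmed 29.5
penc col[233 160  32  31  94] 94 [ 604.6 -102.3] [ 16.4 135.4] 89.75 zmed 27.0
penc col[250 172  21  37 118] 118 [623.9 -47.9] [136.2   9.8] 10.67 zmed 27.0
tray rims0 340 [ 500.2 -421.4] [202.  94.] 3.89 zmed 14.9
tray cols0 3595 [ 504.9 -389.9] [179.9 309.7] 89.92 zmed 0.7
```

arm_command(increments=[[[0, 0, 6.2], [24, -36, 0], 0.6], [[0, 0, 12.4], [48, -72, 0], 0.6], [[0, 0, 18.6], [72, -109, 0], 0.6], [[0, 0, 24.8], [96, -145, 0], 0.6], [[0, 0, 31], [120, -182, 0], 0.6]])

```text
clock: 0.6
position: [329.2, 404.8, 205.0]
ee_rot: [-0.703, -0.071, 0.703, -0.073]
contact_force: [0.9, 0.3, 0.7]
gripper_width: 33.9
```

arm_command(increments=[[[0, 0, 0], [28, -42, 0], 0.6], [[0, 0, 0], [55, -84, 0], 0.6], [[0, 0, 0], [82, -126, 0], 0.6], [[0, 0, 0], [110, -168, 0], 0.6], [[0, 0, 0], [138, -210, 0], 0.6]])

```text
clock: 1.1
position: [466.0, 195.4, 204.9]
ee_rot: [-0.703, -0.072, 0.703, -0.073]
contact_force: [1.9, 0.4, -0.6]
gripper_width: 33.8
```

arm_command(increments=[[[0, 0, 0], [27, -41, -5], 0.6], [[0, 0, 0], [54, -82, -10], 0.6], [[0, 0, 0], [81, -123, -15], 0.6], [[0, 0, 0], [106, -162, -20], 0.6], [[0, 0, 0], [132, -202, -30], 0.6]])

```text
clock: 1.6
position: [599.0, -8.5, 174.9]
ee_rot: [0.704, 0.072, -0.703, 0.073]
contact_force: [0.5, 0.4, 0.6]
gripper_width: 34.2
```

arm_command(increments=[[[0, 0, 0], [10, -15, -20], 0.6], [[0, 0, 0], [20, -30, -40], 0.6], [[0, 0, 0], [27, -41, -60], 0.6], [[0, 0, 0], [27, -41, -75], 0.6], [[0, 0, 0], [27, -41, -75], 0.6]])

```text
clock: 2.1
position: [623.8, -50.1, 96.5]
ee_rot: [-0.701, -0.071, 0.706, -0.073]
contact_force: [-0.3, -1.0, -0.4]
gripper_width: 34.1
```

```bash
python3 - <<'E'
from h import *
s=readout.read_state(); print(s["position"],s["joints"],R.from_quat(s["ee_rot"]).as_matrix().round(3).tolist())
P,im,d=shot("wrist","w1"); X=xyz(P,d)
k=(X[...,2]>26)&(X[...,2]<36)&(d>0); k&=(abs(X[...,0]-625)<75)&(abs(X[...,1]+48)<45)
N,l,st,c=cv2.connectedComponentsWithStats(cv2.medianBlur(k.astype(np.uint8),3))
for i in range(1,N):
    if st[i,4]>80: p=X[l==i]; r=cv2.minAreaRect(p[:,:2].astype(np.float32)); print(st[i],np.round(r[0],1),np.round(r[1],1),round(r[2],1),np.percentile(p[:,2],[5,50,95]).round(1))
k=(abs(X[...,0]-625)<40)&(X[...,1]<-10)&(X[...,1]>-30);print("nb top z",np.median(X[...,2][k]))
cv2.imwrite("pics/w1b.png",np.clip(im*1.5,0,255).astype(np.uint8))
E
```

```text
[623.82391127 -50.14466757  96.52897128] [ 0.17884199  0.48150023 -0.13043693  0.00194963 -0.96535018  1.59466121] [[-0.006, 0.202, -0.979], [-0.003, -0.979, -0.202], [-1.0, 0.001, 0.007]]
[ 251  116   11  147 1418] [624.3 -48.5] [138.5   8.9] 11.8 [27.5 30.  32.6]
nb top z 177.50024894281268
```

View pics/w1b.png

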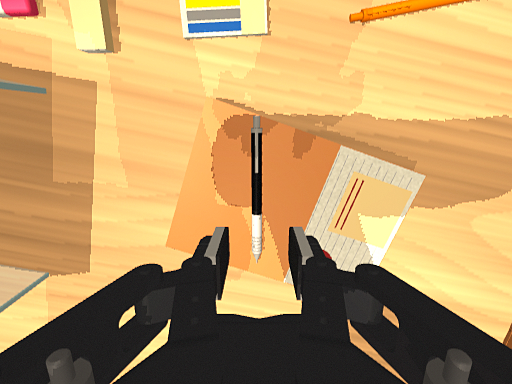

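arm_command(increments=[[[0, 0, 0], [1, 2, -20], 0.6], [[0, 0, 0], [1, 2, -40], 0.6], [[0, 0, 0], [1, 2, -55], 0.6], [[0, 0, 0], [1, 2, -64], 0.6], [[0, 0, 0], [1, 2, -64], 0.6]])

```text
clock: 2.65
position: [625.6, -47.6, 34.0]
ee_rot: [-0.702, -0.072, 0.705, -0.073]
contact_force: [-0.1, -0.1, 0.9]
gripper_width: 34.4
```

arm_command(increments=[[[0, 0, 0], [-1, -1, -4], 0.6], [[0, 0, 0], [-1, -1, -8], 0.6], [[0, 0, 0], [-1, -1, -10], 0.6], [[0, 0, 0], [-1, -1, -10], 0.6], [[0, 0, 0], [-1, -1, -10], 0.6]])

```text
clock: 3.15
position: [624.8, -48.6, 24.3]
ee_rot: [-0.702, -0.072, 0.705, -0.073]
contact_force: [-0.9, 0.8, 0.5]
gripper_width: 34.2
```

arm_command(increments=[[[0, 0, 0], [0, 0, 0], 0.8], [[0, 0, 0], [0, 0, 0], 0.9], [[0, 0, 0], [0, 0, 0], 1], [[0, 0, 0], [0, 0, 0], 1], [[0, 0, 0], [0, 0, 0], 1]])

```text
clock: 3.65
position: [624.8, -48.5, 24.3]
ee_rot: [-0.702, -0.072, 0.705, -0.073]
contact_force: [0.3, 0.2, -0.6]
gripper_width: 0.2
```

```bash
cat > pen.py <<'E'
from h import *
import sys
P,im,d=shot("wrist",sys.argv[1]); X=xyz(P,d); print(readout.read_state()["position"])
a,b,zlo,zhi=map(float,sys.argv[2:6])
k=(X[...,2]>zlo)&(X[...,2]<zhi)&(d>0); k&=(abs(X[...,0]-a)<110)&(abs(X[...,1]-b)<60)
N,l,st,c=cv2.connectedComponentsWithStats(cv2.medianBlur(k.astype(np.uint8),3))
for i in range(1,N):
    if st[i,4]>80: p=X[l==i]; r=cv2.minAreaRect(p[:,:2].astype(np.float32)); print(st[i],np.round(r[0],1),np.round(r[1],1),round(r[2],1),np.percentile(p[:,2],[5,50,95]).round(1))
cv2.imwrite(f"pics/{sys.argv[1]}b.png",np.clip(im*1.5,0,255).astype(np.uint8))
E
python3 pen.py w2 625 -48 26 36
```

```text
[624.81045945 -48.55330706  24.27469386]
[ 250  117   16  109 1523] [659.4 -41.3] [67.3  9.1] 12.0 [27.5 30.  32.8]
[254 299   9  17 101] [565.2 -60.8] [17.8  5.7] 4.7 [26.9 29.9 31.7]
```

View pics/w2b.png

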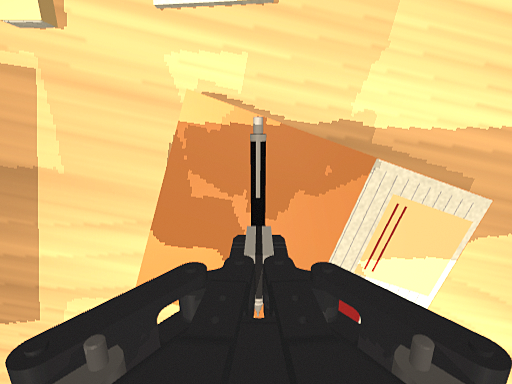

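```bash
python3 - <<'E'
from h import *
P,im,d=load("w2"); X=xyz(P,d)
for v in range(200,320,6): print(v,[tuple(X[v,u].round(0).astype(int)) for u in (240,250,258,266,276)])
i=np.clip(cv2.resize(im[190:330,200:320],(720,840//2*1),interpolation=cv2.INTER_CUBIC)*1.0,0,255)
print(readout.read_state()["gripper_width"])
E
```

```text
200 [(np.int64(638), np.int64(-34), np.int64(21)), (np.int64(640), np.int64(-40), np.int64(21)), (np.int64(644), np.int64(-45), np.int64(31)), (np.int64(642), np.int64(-50), np.int64(22)), (np.int64(643), np.int64(-57), np.int64(22))]
206 [(np.int64(634), np.int64(-34), np.int64(21)), (np.int64(636), np.int64(-41), np.int64(21)), (np.int64(640), np.int64(-46), np.int64(31)), (np.int64(637), np.int64(-51), np.int64(21)), (np.int64(639), np.int64(-58), np.int64(22))]
212 [(np.int64(630), np.int64(-35), np.int64(22)), (np.int64(632), np.int64(-42), np.int64(22)), (np.int64(636), np.int64(-46), np.int64(32)), (np.int64(634), np.int64(-52), np.int64(21)), (np.int64(635), np.int64(-59), np.int64(21))]
218 [(np.int64(626), np.int64(-36), np.int64(21)), (np.int64(627), np.int64(-43), np.int64(22)), (np.int64(632), np.int64(-47), np.int64(30)), (np.int64(629), np.int64(-53), np.int64(21)), (np.int64(631), np.int64(-60), np.int64(21))]
224 [(np.int64(622), np.int64(-37), np.int64(21)), (np.int64(623), np.int64(-44), np.int64(21)), (np.int64(628), np.int64(-48), np.int64(31)), (np.int64(625), n
[... 2946 characters left out ...]
), np.int64(125)), (np.int64(620), np.int64(-46), np.int64(97)), (np.int64(571), np.int64(-60), np.int64(31)), (np.int64(622), np.int64(-52), np.int64(98)), (np.int64(642), np.int64(-50), np.int64(125))]
308 [(np.int64(641), np.int64(-40), np.int64(128)), (np.int64(617), np.int64(-47), np.int64(98)), (np.int64(565), np.int64(-61), np.int64(29)), (np.int64(618), np.int64(-53), np.int64(97)), (np.int64(642), np.int64(-50), np.int64(127))]
314 [(np.int64(639), np.int64(-40), np.int64(128)), (np.int64(618), np.int64(-47), np.int64(102)), (np.int64(558), np.int64(-63), np.int64(27)), (np.int64(619), np.int64(-53), np.int64(102)), (np.int64(639), np.int64(-51), np.int64(126))]
-0.10436394893859734
```

arm_command(increments=[[[0, 0, 0], [0, 0, 0], 0.7], [[0, 0, 0], [0, 0, 0], 0.7], [[0, 0, 0], [0, 0, -6], 0.7], [[0, 0, 0], [0, 0, -12], 0.7], [[0, 0, 0], [0, 0, -12], 0.7]])

```text
clock: 4.2
position: [623.7, -48.7, 10.8]
ee_rot: [-0.701, -0.071, 0.706, -0.073]
contact_force: [-0.4, -0.5, -0.3]
gripper_width: 25.5
```

```bash
cat > tip.py <<'E'
from h import *
import sys
P,im,d=shot("wrist",sys.argv[1]); X=xyz(P,d); s=readout.read_state(); print(s["position"],s["gripper_width"],s["contact_force"])
e=P[3]
for u in range(196,322,6):
    col=X[:,u]; v=np.where((d[:,u]>0)&(d[:,u]<150)&(np.arange(384)>190))[0]
    if len(v): print(u,v[0],col[v[0]].round(1))
E
python3 tip.py w3
```

```text
[624.147907   -48.66872408  11.33426131] 25.6584618668312 [-0.06329772 -0.78247917  0.17834469]
196 259 [630.6 -21.1  78.2]
202 255 [625.1 -21.7  64.7]
208 241 [625.4 -21.9  50.3]
214 235 [625.8 -23.8  43. ]
220 235 [626.6 -27.   43.1]
226 227 [631.1 -29.3  41.5]
232 227 [631.3 -32.5  40.4]
238 315 [632.2 -40.5 108.1]
244 316 [632.8 -42.3 108.8]
250 317 [633.5 -44.  109.6]
256 318 [633.6 -45.9 109.8]
262 318 [633.6 -47.7 109.4]
268 317 [634.7 -49.3 109.8]
274 316 [634.9 -51.2 109.2]
280 315 [635.4 -52.9 109. ]
286 227 [637.1 -61.7  39.8]
292 227 [638.1 -64.8  40.7]
298 235 [635.1 -68.5  43.1]
304 236 [635.7 -71.6  44.3]
310 243 [635.6 -73.4  51.9]
316 257 [640.1 -70.3  75.4]
```

arm_command(increments=[[[0, 0, 0], [0, 0, -4], 0.7], [[0, 0, 0], [0, 0, -8], 0.7], [[0, 0, 0], [0, 0, -12], 0.7], [[0, 0, 0], [0, 0, -12], 0.7], [[0, 0, 0], [0, 0, -12], 0.7]])

```text
clock: 4.75
position: [624.1, -48.7, -0.8]
ee_rot: [-0.701, -0.072, 0.705, -0.074]
contact_force: [0.4, -0.3, -0.7]
gripper_width: 25.7
```

```bash
python3 tip.py w4 | egrep -v "\.\. " | awk 'NR==1||/^(226|232|286|292) /'
```

```text
[ 6.24277733e+02 -4.86515089e+01 -6.10035974e-01] 25.44507268380854 [-0.32503928  0.05115277  0.01916091]
226 191 [649.1 -25.3  21.2]
232 191 [649.7 -28.6  21.3]
286 192 [655.3 -58.2  21.5]
292 191 [656.9 -61.1  22.7]
```

arm_command(increments=[[[0, 0, 0], [0, 0, -2], 0.7], [[0, 0, 0], [0, 0, -4], 0.7], [[0, 0, 0], [0, 0, -4], 0.7], [[0, 0, 0], [0, 0, -4], 0.85], [[0, 0, 0], [0, 0, -4], 0.85]])

```text
clock: 5.3
position: [625.6, -47.7, -2.6]
ee_rot: [-0.703, -0.072, 0.704, -0.074]
contact_force: [-1.7, 3.8, 7.0]
gripper_width: 12.5
```

arm_command(increments=[[[0, 0, 0], [0, 0, 0], 1], [[0, 0, 0], [0, 0, 0], 1], [[0, 0, 0], [0, 0, 0], 1], [[0, 0, 0], [0, 0, 0], 1], [[0, 0, 0], [0, 0, 0], 1]])

```text
clock: 5.8
position: [626.0, -47.9, -2.3]
ee_rot: [-0.703, -0.072, 0.704, -0.074]
contact_force: [-0.0, -0.7, 3.8]
gripper_width: 6.5
```

arm_command(increments=[[[0, 0, 0], [-1, 0, 0], 0.7], [[0, 0, 0], [-1, 0, 0], 0.7], [[0, 0, 0], [-1, 0, 0], 0.7], [[0, 0, 0], [-1, 0, -2], 0.7], [[0, 0, 0], [-1, 0, -2], 0.7]])

```text
clock: 6.3
position: [624.6, -47.9, -3.0]
ee_rot: [-0.702, -0.072, 0.704, -0.074]
contact_force: [-3.3, 0.4, 8.0]
gripper_width: 25.6
```

```bash
python3 pen.py w5 625 -48 26 36; python3 -c "
from h import *
s=readout.read_state();print(s['contact_force'],s['gripper_width'],s['wrist_torque'])"
```

```text
[624.61042856 -47.88567105  -3.00643275]
[ 250  116   19  202 3335] [635.6 -46.2] [116.    9.4] 11.8 [27.5 30.  32.5]
[222 227  14  23 127] [628.  -33.5] [13.5  5.9] 41.0 [27.1 31.1 35.8]
[282 227  14  19 113] [661.5 -50.8] [67.   8.2] 23.4 [27.4 31.3 36. ]
[-3.67328778  0.85621391  8.06953676] 25.781407424359973 [0.30963493 0.99975087 0.06709402]
```

View pics/w5b.png

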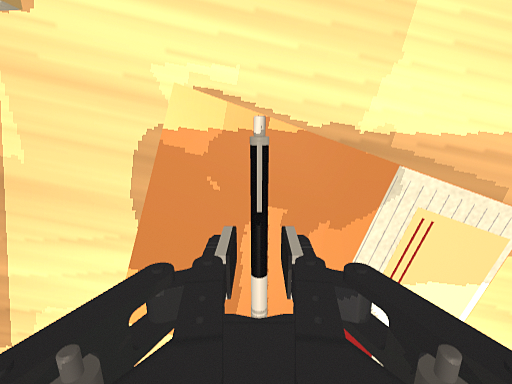

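arm_command(increments=[[[0, 0, 0], [0, 0, 1], 0.7], [[0, 0, 0], [0, 0, 1], 1], [[0, 0, 0], [0, 0, 1], 1], [[0, 0, 0], [0, 0, 1], 1], [[0, 0, 0], [0, 0, 1], 1]])

```text
clock: 6.85
position: [624.9, -47.9, -1.9]
ee_rot: [-0.703, -0.072, 0.704, -0.074]
contact_force: [0.5, -0.2, 2.7]
gripper_width: 6.6
```

arm_command(increments=[[[0, 0, 0], [0, 0, 1], 1], [[0, 0, 0], [0, 0, 3], 1], [[0, 0, 0], [0, 0, 6], 1], [[0, 0, 0], [0, 0, 10], 1], [[0, 0, 0], [0, 0, 10], 1]])

```text
clock: 7.35
position: [625.5, -47.9, 8.9]
ee_rot: [-0.703, -0.072, 0.703, -0.074]
contact_force: [-0.3, -0.7, 0.5]
gripper_width: 6.2
```

```bash
python3 pen.py w6 625 -48 26 46
```

```text
[625.22171278 -47.85995731   8.52229506]
[ 240  116   38  202 3239] [636.1 -45.9] [116.5  19.6] 6.8 [38.3 40.9 43.7]
```

arm_command(increments=[[[0, 0, 0], [0, 0, 20], 1], [[0, 0, 0], [0, 0, 40], 1], [[0, 0, -1.5], [-7, -20, 60], 1], [[0, 0, -3], [-18, -52, 70], 1], [[0, 0, -4.5], [-31, -92, 70], 1]])

```text
clock: 7.9
position: [595.6, -139.9, 80.7]
ee_rot: [0.707, 0.045, -0.704, 0.047]
contact_force: [-0.8, 0.1, -0.6]
gripper_width: 6.7
```

arm_command(increments=[[[0, 0, -1], [-13, -40, 0], 1], [[0, 0, -2], [-26, -80, 0], 1], [[0, 0, -3], [-39, -120, 0], 1], [[0, 0, -3], [-53, -160, 0], 1], [[0, 0, -3], [-66, -200, 0], 1]])

```text
clock: 8.4
position: [528.7, -341.3, 80.7]
ee_rot: [0.708, 0.026, -0.705, 0.029]
contact_force: [0.2, -0.8, -1.0]
gripper_width: 6.4
```

arm_command(increments=[[[0, 0, 0], [-10, -30, 0], 1], [[0, 0, 0], [-20, -60, 0], 1], [[0, 0, 0], [-27, -80, 0], 1], [[0, 0, 0], [-27, -80, 0], 1], [[0, 0, 0], [-27, -80, 0], 1]])

```text
clock: 8.9
position: [501.3, -421.4, 80.4]
ee_rot: [0.708, 0.026, -0.706, 0.028]
contact_force: [-0.2, 0.2, -0.9]
gripper_width: 6.7
```

```bash
python3 pen.py w7 500 -421 100 120;python3 - <<'E'
from h import *
P,im,d=load("w7"); X=xyz(P,d); z=cv2.medianBlur(np.float32(X[...,2]),3)
s=readout.read_state(); print(s["gripper_width"],s["joints"],s["ee_rot"])
k=(z>9)&(z<24)&(abs(X[...,1]+421)<70)&(abs(X[...,0]-500)<130)
r=cv2.minAreaRect(X[k][:,:2].astype(np.float32)); print("rim",r, np.median(z[k]))
k=(abs(z-4)<3)&(abs(X[...,1]+421)<30)&(abs(X[...,0]-520)<60);print("floor",np.median(z[k]),k.sum())
E
```

```text
[ 501.64450955 -420.79159244   80.49657487]
[ 240  116   38  202 3289] [ 512.  -420.8] [116.7  19.8] 3.2 [109.9 112.5 115.5]
6.564344374163424 [-4.50813010e-01  5.36476868e-01 -7.78764307e-02  1.47028269e-03
 -9.52321278e-01  2.09892771e+00] [ 0.70765187  0.0265701  -0.70547842  0.02868909]
rim ((511.05450439453125, -423.6693115234375), (181.65792846679688, 94.11909484863281), 5.109452247619629) 17.186935
floor 3.7124023 6221
```

View pics/w7b.png

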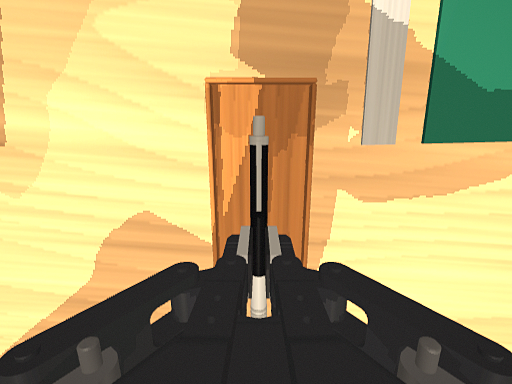

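arm_command(increments=[[[0, 0, 0.5], [-1, -1, -25], 1], [[0, 0, 0.5], [-1, -1, -50], 1], [[0, 0, 0.5], [-1, -1, -75], 1], [[0, 0, 0.5], [-1, -1, -88], 1], [[0, 0, 0.5], [-1, -1, -93], 1]])

```text
clock: 9.45
position: [500.3, -420.5, -14.0]
ee_rot: [0.707, 0.031, -0.706, 0.032]
contact_force: [-0.7, 0.2, -0.2]
gripper_width: 6.4
```

arm_command(increments=[[[0, 0, 0], [0, 0, -2], 1], [[0, 0, 0], [0, 0, -4], 1], [[0, 0, 0], [0, 0, -6], 1], [[0, 0, 0], [0, 0, -6], 1], [[0, 0, 0], [0, 0, -6], 1]])

```text
clock: 9.95
position: [500.6, -420.8, -19.4]
ee_rot: [0.707, 0.03, -0.706, 0.032]
contact_force: [-0.3, -0.7, -0.9]
gripper_width: 6.3
```

arm_command(increments=[[[0, 0, 0], [0, 0, -1], 1], [[0, 0, 0], [0, 0, -1], 1], [[0, 0, 0], [0, 0, -2], 1], [[0, 0, 0], [0, 0, -2], 1], [[0, 0, 0], [0, 0, -2], 1]])

```text
clock: 10.45
position: [501.2, -421.3, -19.9]
ee_rot: [0.707, 0.03, -0.705, 0.033]
contact_force: [0.1, 0.0, 5.7]
gripper_width: 6.6
```

arm_command(increments=[[[0, 0, 0], [0, 0, 0.5], 0.9], [[0, 0, 0], [0, 0, 0.5], 0.8], [[0, 0, 0], [0, 0, 0.5], 0.7], [[0, 0, 0], [0, 0, 1], 0.7], [[0, 0, 0], [0, 0, 2], 0.7]])

```text
clock: 10.95
position: [501.0, -421.2, -18.2]
ee_rot: [0.707, 0.03, -0.706, 0.032]
contact_force: [-0.3, 0.2, 0.4]
gripper_width: 25.3
```

arm_command(increments=[[[0, 0, 0], [0, 0, 10], 0.7], [[0, 0, 0], [0, 0, 30], 0.7], [[0, 0, 0], [0, 0, 60], 0.7], [[0, 0, 0], [0, 0, 90], 0.7], [[0, 0, 0], [0, 0, 115], 0.7]])

```text
clock: 11.45
position: [501.4, -421.5, 99.5]
ee_rot: [0.708, 0.03, -0.705, 0.033]
contact_force: [0.3, -0.1, 0.8]
gripper_width: 25.8
```

```bash
python3 pen.py w8 500 -421 9 24;python3 - <<'E'
from h import *
P,im,d=load("w8"); X=xyz(P,d); z=cv2.medianBlur(np.float32(X[...,2]),3)
k=(z>8)&(z<24)&(abs(X[...,1]+421)<22)&(abs(X[...,0]-500)<85)
p=X[k];print("pencil",cv2.minAreaRect(p[:,:2].astype(np.float32)),np.percentile(z[k],[5,50,95]))
P,im,d=shot("top","t1");cv2.imwrite("pics/t1b.png",cv2.resize(im,(800,600)))
s=readout.read_state(); print(s["position"],s["joints"],s["clock"])
E
```

```text
[ 503.72088743 -423.25157732  104.47358864]
[ 210   81  103  154 2247] [ 529.3 -421.4] [145.   90.2] 4.3 [10.6 17.2 18.6]
[ 253  119   10  134 1181] [ 502.5 -421.3] [135.1   9.3] 5.3 [ 9.6 12.1 14.5]
[234 277  50   7 347] [ 480.2 -411.4] [167.1  51.7] 14.9 [ 9.9 15.7 18.3]
pencil ((501.5304870605469, -421.3387145996094), (136.97683715820312, 9.428166389465332), 5.256279468536377) [ 9.21161962 12.06118298 14.17010403]
[ 503.57303478 -422.93000273  102.51642351] [-0.45156235  0.51442574 -0.05580509  0.00369213 -0.98717338  2.10998538] 11.55
```

View pics/w8b.png

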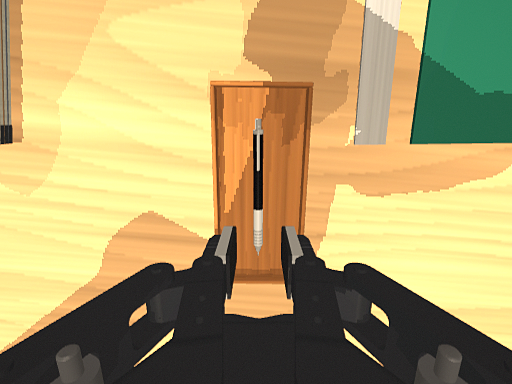

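arm_command(increments=[[[0, 0, -8], [16, 35, 5], 0.7], [[0, 0, -16], [32, 70, 5], 0.5], [[0, 0, -24], [48, 105, 5], 0], [[0, 0, -32], [64, 140, 5], 0], [[0, 0, -40], [76, 165, 5], 0]])

```text
clock: 12.05
position: [580.0, -255.7, 107.5]
ee_rot: [0.676, -0.218, -0.672, -0.209]
contact_force: [0.7, 0.3, 0.0]
gripper_width: 81.4
```

arm_command(increments=[[[0, 0, -8], [3, 5, 0], 0], [[0, 0, -16], [6, 10, 0], 0], [[0, 0, -24], [9, 15, 0], 0], [[0, 0, -32], [10, 18, 0], 0], [[0, 0, -40], [10, 18, 0], 0]])

```text
clock: 12.55
position: [589.8, -237.1, 107.2]
ee_rot: [0.56, -0.437, -0.559, -0.428]
contact_force: [-0.4, 0.0, -0.7]
gripper_width: 85.3
```

```bash
cat > nb.py <<'E'
from h import *
import sys
s=readout.read_state(); M=R.from_quat(s["ee_rot"]).as_matrix()
print("clk",s["clock"],"pos",np.round(s["position"],1),"psi",np.degrees(np.arctan2(M[1,1],M[0,1])).round(2),"down",M[:,0].round(3),"F",np.round(s["contact_force"],1),"w",round(s["gripper_width"],1),"j",np.round(s["joints"],2))
P,im,d=shot("top",sys.argv[1]); X=xyz(P,d); x,y=X[...,0],X[...,1]; z=cv2.medianBlur(np.float32(X[...,2]),3)
def comp(m,t):
    N,l,st,c=cv2.connectedComponentsWithStats(m.astype(np.uint8))
    if N<2: print(t,"none"); return
    i=1+np.argmax(st[1:,4]); r=cv2.minAreaRect(X[l==i][:,:2].astype(np.float32)); print(t,st[i,4],np.round(r[0],1),np.round(r[1],1),round(r[2],2))
comp((z>14)&(z<32)&(x>480)&(x<700)&(y>-230)&(y<170),"nb")
comp((z>88)&(z<103)&(y>120)&(y<330)&(x>460)&(x<700),"riser")
comp((z>9)&(z<25)&(x>350)&(x<660)&(y<-300)&(y>-480),"tray")
E
python3 nb.py t2
```

```text
clk 12.55 pos [ 589.8 -237.1  107.2] psi -165.42 down [-0.008 -0.011 -1.   ] F [-0.4  0.  -0.7] w 85.3 j [-0.12  0.48 -0.1   0.01 -0.99  0.37]
nb 599 [621.6 -10.1] [ 62.1 154.7] 82.61
riser 5222 [576.  235.3] [200.4 152.3] 0.42
tray 385 [ 486.  -422.6] [171.2  93.1] 4.65
```

arm_command(increments=[[[0, 0, -8], [1, 4, -20], 0], [[0, 0, -16], [2, 8, -45], 0], [[0, 0, -22], [3, 11, -75], 0], [[0, 0, -22], [3, 11, -105], 0], [[0, 0, -22], [3, 11, -120], 0]])

```text
clock: 13.1
position: [590.7, -225.9, -15.7]
ee_rot: [-0.464, 0.538, 0.468, 0.526]
contact_force: [0.3, -0.7, -0.2]
gripper_width: 85.2
```

```bash
python3 nb.py t3; python3 - <<'E'
from h import *
P,im,d=shot("wrist","w9"); X=xyz(P,d); z=cv2.medianBlur(np.float32(X[...,2]),3)
cv2.imwrite("pics/w9b.png",np.clip(im*1.5,0,255).astype(np.uint8))
k=(d>0)&(d<168)
for u in range(100,430,12):
    v=np.where(k[150:,u])[0]
    if len(v): print(u,v[0]+150,X[v[0]+150,u].round(0))
E
```

```text
clk 13.1 pos [ 590.7 -225.9  -15.7] psi 172.45 down [-0.016 -0.007 -1.   ] F [ 0.3 -0.7 -0.2] w 85.2 j [-0.11  0.63 -0.21  0.01 -0.75 -0.03]
nb 486 [614.4 -53.9] [150.6 150.1] 82.61
riser 5225 [576. 235.] [200.3 152.6] 0.3
tray 474 [ 499.4 -421.9] [198.1  91.8] 3.92
100 150 [ 670. -289.    0.]
112 150 [ 663. -288.    0.]
124 150 [ 656. -287.    1.]
136 150 [ 650. -286.    0.]
148 150 [ 644. -285.    0.]
160 150 [ 638. -284.   -1.]
172 150 [ 631. -283.   -0.]
184 150 [ 624. -282.    1.]
196 150 [ 618. -282.    1.]
208 150 [ 611. -281.    0.]
220 150 [ 604. -280.    0.]
232 150 [ 598. -279.   -0.]
244 150 [ 591. -278.   -0.]
256 150 [ 585. -277.   -1.]
268 150 [ 578. -276.   -1.]
280 150 [ 571. -275.   -0.]
292 150 [ 565. -274.   -1.]
304 150 [ 558. -273.   -1.]
316 150 [ 551. -272.   -0.]
328 150 [ 545. -272.    0.]
340 150 [ 538. -271.   -0.]
352 150 [ 532. -270.   -0.]
364 150 [ 525. -269.   -1.]
376 150 [ 518. -268.   -1.]
388 150 [ 511. -267.   -1.]
400 150 [ 505. -266.    1.]
412 150 [ 498. -265.    0.]
424 150 [ 491. -264.   -0.]
```

View pics/w9b.png

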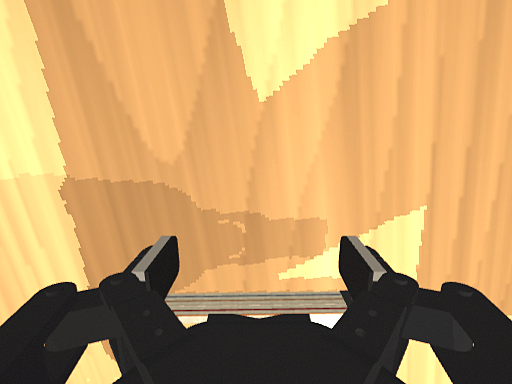

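```bash
python3 - <<'E'
from h import *
P,im,d=load("w9"); X=xyz(P,d)
for u in (155,163,170,176,343,349,355,365):
    col=X[:,u]; v=[v for v in range(225,300) if d[v,u]<d[v-1,u]-8]
    if v: print(u,v[0],X[v[0],u].round(1),X[v[0]+4,u].round(1))
for u in(220,258,300):
    for v in range(286,316,4): print(u,v,X[v,u].round(1))
E
```

```text
155 235 [ 583.8 -291.6  150.5] [ 6.523e+02 -2.324e+02 -3.000e-01]
163 232 [ 583.8 -291.6  150.5] [ 636.9 -243.    24.1]
170 236 [ 633.5 -242.4   23.8] [ 631.9 -242.4   29. ]
176 237 [ 631.6 -240.5   21.3] [ 632.3 -238.    20.7]
343 231 [ 583.8 -291.6  150.5] [ 539.2 -219.2    0. ]
349 236 [ 543.8 -230.5   25.5] [ 545.3 -230.5   29.8]
355 236 [ 540.6 -229.8   24.9] [ 542.3 -230.    29.7]
365 246 [ 537.3 -225.9   29.3] [ 541.8 -230.2   40.8]
220 286 [ 6.189e+02 -1.953e+02  3.000e-01]
220 290 [ 619.7 -191.6   -0.9]
220 294 [ 619.7 -190.1    1.1]
220 298 [ 619.4 -189.6    4.5]
220 302 [ 618.6 -190.4    9.6]
220 306 [ 618.3 -189.8   12.6]
220 310 [ 617.6 -190.5   17.1]
220 314 [ 601.8 -237.1   80.5]
258 286 [ 595.1 -191.2   -0.7]
258 290 [ 5.954e+02 -1.887e+02 -2.000e-01]
258 294 [ 595.6 -187.7    2.6]
258 298 [ 595.8 -186.8    5.4]
258 302 [ 595.8 -187.3    9.9]
258 306 [ 595.9 -186.8   12.9]
258 310 [ 596.  -186.5   16. ]
258 314 [ 595.9 -187.3   20.5]
300 286 [ 568.3 -187.1   -1.1]
300 290 [ 568.6 -184.4   -0.8]
300 294 [ 569.3 -184.     2.8]
300 298 [ 569.9 -183.8    6.4]
300 302 [ 570.5 -183.6    9.9]
300 306 [ 571.2 -184.4   14.4]
300 310 [ 571.7 -184.    17.4]
300 314 [ 577.6 -233.8   80.7]
```

arm_command(increments=[[[0, 0, 0], [2, 2, -5], 0], [[0, 0, 0], [4, 4, -9], 0], [[0, 0, 0], [6, 8, -12], 0], [[0, 0, 0], [6, 8, -14], 0], [[0, 0, 0], [6, 8, -14], 0]])

```text
clock: 13.7
position: [597.0, -217.9, -29.1]
ee_rot: [-0.464, 0.538, 0.468, 0.526]
contact_force: [0.7, -0.4, 0.7]
gripper_width: 85.3
```

arm_command(increments=[[[0, 0, 0], [0, 7, 0], 0], [[0, 0, 0], [0, 13, 0], 0], [[0, 0, 0], [0, 18, 0], 0], [[0, 0, 0], [0, 23, 0], 0], [[0, 0, 0], [0, 28, 0], 0]])

```text
clock: 14.2
position: [597.1, -189.9, -28.9]
ee_rot: [-0.464, 0.538, 0.468, 0.526]
contact_force: [-0.1, -4.3, 0.7]
gripper_width: 85.3
```

arm_command(increments=[[[0, 0, 0.3], [-1, 9, 0], 0], [[0, 0, 0.7], [-2, 19, 0], 0], [[0, 0, 1.1], [-3, 29, 0], 0], [[0, 0, 1.5], [-4, 39, 0], 0], [[0, 0, 1.9], [-5, 49, 0], 0]])

```text
clock: 14.7
position: [592.0, -139.9, -28.9]
ee_rot: [-0.473, 0.53, 0.477, 0.518]
contact_force: [1.0, -2.4, -2.3]
gripper_width: 85.5
```

```bash
cat > wl.py <<'E'
from h import *
import sys
s=readout.read_state(); p0=np.array(s["position"]); M=R.from_quat(s["ee_rot"]).as_matrix()
psi=np.degrees(np.arctan2(M[1,1],M[0,1]))
P,im,d=shot("wrist",sys.argv[1]); X=xyz(P,d); q=X[290:330,170:340].reshape(-1,3)
q=q[(q[:,2]>5)&(q[:,2]<20)&(abs(q[:,1]-p0[1]-10)<25)]
# trailing-face points: y = a*x+b
a,b=np.polyfit(q[:,0],q[:,1],1); r=q[:,1]-a*q[:,0]-b; k=abs(r)<2.5; a,b=np.polyfit(q[k,0],q[k,1],1)
print("clk",s["clock"],"pos",p0.round(1),"psi",psi.round(2),"n",len(q),"trail yaw",np.degrees(np.arctan(a)).round(2)+90,"y at tcp x",(a*p0[0]+b).round(1),"gap",(a*p0[0]+b-p0[1]).round(1),"F",np.round(s["contact_force"],1))
E
python3 wl.py w10; python3 nb.py t4
```

```text
clk 14.7 pos [ 592.  -139.9  -28.9] psi 174.39 n 14 trail yaw 94.84 y at tcp x -116.4 gap 23.5 F [ 1.  -2.4 -2.3]
clk 14.75 pos [ 591.8 -138.6  -28.8] psi 174.48 down [-0.016 -0.007 -1.   ] F [-0.6  0.9 -0.3] w 85.5 j [ 0.04  0.62 -0.28  0.01 -0.69 -0.14]
nb 755 [624.1 -24.4] [218.5 107. ] 85.12
riser 5232 [576.  235.1] [200.1 152.8] 0.29
tray 492 [ 500.4 -421.7] [199.9  90.9] 3.99
```

```bash
cat > le.py <<'E'
from h import *
import sys
def fit(n):
    P,im,d=load(n); X=xyz(P,d); z=cv2.medianBlur(np.float32(X[...,2]),3)
    m=((z>13)&(z<32)&(X[...,0]>480)&(X[...,0]<705)&(X[...,1]>-250)&(X[...,1]<165)).astype(np.uint8)
    N,l,st,c=cv2.connectedComponentsWithStats(m)
    q=np.vstack([X[l==i] for i in range(1,N) if st[i,4]>40])
    b=np.round(q[:,0]/3); L=np.array([q[b==k][np.argmax(q[b==k][:,1])] for k in np.unique(b) if (b==k).sum()>3])
    for t in range(6):
        a,c0=np.polyfit(L[:,0],L[:,1],1); r=L[:,1]-a*L[:,0]-c0
        if abs(r).max()<2.5: break
        L=L[(r>-2.5)&(r<6)]
    b=np.round(q[:,1]/3); S=np.array([q[b==k][np.argmax(q[b==k][:,0])] for k in np.unique(b) if (b==k).sum()>3])
    for t in range(6):
        a2,c2=np.polyfit(S[:,1],S[:,0],1); r=S[:,0]-a2*S[:,1]-c2
        if abs(r).max()<2.5: break
        S=S[(r>-2.5)&(r<6)]
    print(n,"lead yaw",round(90+np.degrees(np.arctan(a)),2),"n",len(L),"x",L[:,0].min().round(),L[:,0].max().round(),"| side yaw",round(90-np.degrees(np.arctan(a2)),2),len(S),"y",S[:,1].min().round(),S[:,1].max().round())
    x=(c2+a2*c0)/(1-a2*a); y=a*x+c0; w=np.arctan(a)+np.pi/2 if len(sys.argv)<3 else np.radians(float(sys.argv[2]))
    ux=np.array([np.cos(w),np.sin(w)]); uy=np.array([-ux[1],ux[0]])
    print(" far lead corner",round(x,1),round(y,1)," centre est",(np.array([x,y])-105*ux+74*uy).round(1))
for n in sys.argv[1].split(","): fit(n)
E
python3 le.py t0,t4
```

```text
t0 lead yaw 89.12 n 6 x 633.0 649.0 | side yaw 83.13 23 y -138.0 -72.0
 far lead corner 696.7 16.9  centre est [621.1 -86.9]
t4 lead yaw 92.43 n 3 x 662.0 670.0 | side yaw 84.43 69 y -128.0 75.0
 far lead corner 685.2 76.2  centre est [615.8 -31.8]
```

```bash
cat > le.py <<'E'
from h import *
import sys
def line(p):
    for _ in range(4):
        vx,vy,x0,y0=cv2.fitLine(p.astype(np.float32),cv2.DIST_HUBER,0,.01,.01).ravel()
        r=abs((p[:,0]-x0)*vy-(p[:,1]-y0)*vx); p=p[r<max(2,1.5*np.median(r))]
    return np.array([vx,vy]),np.array([x0,y0]),p
def fit(n):
    P,im,d=load(n); X=xyz(P,d); z=cv2.medianBlur(np.float32(X[...,2]),3)
    m=((z>13)&(z<32)&(X[...,0]>480)&(X[...,0]<705)&(X[...,1]>-250)&(X[...,1]<165)).astype(np.uint8)
    N,l,st,c=cv2.connectedComponentsWithStats(m)
    m=np.isin(l,[i for i in range(1,N) if st[i,4]>40])
    # image: up=+x, left=+y
    L=np.array([X[v,np.where(m[v])[0][0],:2] for v in range(384) if m[v].any()]); S=np.array([X[np.where(m[:,u])[0][0],u,:2] for u in range(512) if m[:,u].any()])
    dl,pl,L=line(L); ds,ps,S=line(S)
    yl=np.degrees(np.arctan2(dl[1],dl[0]))%180; ys=np.degrees(np.arctan2(ds[1],ds[0]))%180
    yl=(yl+90)%180
    t=np.linalg.solve(np.c_[dl,-ds],ps-pl); c=pl+t[0]*dl
    w=np.radians((yl*len(L)+ys*len(S))/(len(L)+len(S))); ux=np.array([np.cos(w),np.sin(w)]); uy=np.array([-ux[1],ux[0]])
    print(n,"lead yaw",yl.round(2),len(L),L[:,0].min().round(),L[:,0].max().round(),"side yaw",ys.round(2),len(S),S[:,1].min().round(),S[:,1].max().round(),"corner",c.round(1),"centre",(c-105*ux+74*uy).round(1))
for n in sys.argv[1].split(","): fit(n)
E
python3 le.py t0,t4
```

```text
t0 lead yaw 82.8 56 553.0 694.0 side yaw 82.54 74 -192.0 7.0 corner [697.1  10.4] centre [610.3 -84.3]
t4 lead yaw 131.97 5 541.0 670.0 side yaw 84.37 81 -137.0 73.0 corner [687.1  93. ] centre [608.   -8.2]
```

arm_command(increments=[[[0, 0, 0.5], [-1, 10, 0], 0], [[0, 0, 1], [-3, 22, 0], 0], [[0, 0, 1.5], [-4, 34, 0], 0], [[0, 0, 2], [-5, 46, 0], 0], [[0, 0, 2.5], [-6, 57, 0], 0]])

```text
clock: 15.3
position: [585.7, -81.0, -28.8]
ee_rot: [-0.485, 0.519, 0.489, 0.507]
contact_force: [0.7, -2.7, -0.2]
gripper_width: 85.5
```

arm_command(increments=[[[0, 0, 0.5], [-1, 10, 0], 0], [[0, 0, 1], [-2, 20, 0], 0], [[0, 0, 1.5], [-3, 30, 0], 0], [[0, 0, 2], [-4, 38, 0], 0], [[0, 0, 2.5], [-5, 44, 0], 0]])

```text
clock: 15.8
position: [580.6, -36.2, -28.8]
ee_rot: [-0.497, 0.508, 0.5, 0.496]
contact_force: [0.8, -2.1, -0.3]
gripper_width: 85.5
```

```bash
python3 nb.py t5; python3 le.py t5
```

```text
clk 15.8 pos [580.6 -36.2 -28.8] psi 179.59 down [-0.016 -0.009 -1.   ] F [ 0.8 -2.1 -0.3] w 85.5 j [ 0.22  0.58 -0.35  0.01 -0.66 -0.23]
nb 1010 [613.6  71.3] [197.1  83. ] 88.96
riser 3516 [576.  235.9] [151.9 200.1] 89.66
tray 497 [ 500.3 -422.1] [200.   92.5] 4.18
t5 lead yaw 142.02 12 518.0 639.0 side yaw 89.8 74 -20.0 163.0 corner [654.4 196.7] centre [593.9  83.3]
```

arm_command(increments=[[[0, 0, 0.2], [-1, 9, 0], 0], [[0, 0, 0.3], [-1, 19, 0], 0], [[0, 0, 0.5], [-2, 29, 0], 0], [[0, 0, 0.6], [-2, 39, 0], 0], [[0, 0, 0.7], [-3, 48, 0], 0]])

```text
clock: 16.35
position: [577.5, 13.3, -28.8]
ee_rot: [-0.5, 0.504, 0.503, 0.492]
contact_force: [1.0, -3.5, 0.1]
gripper_width: 85.1
```

arm_command(increments=[[[0, 0, 0], [-1, 10, 0], 0], [[0, 0, 0], [-2, 19, 0], 0], [[0, 0, 0], [-2, 27, 0], 0], [[0, 0, 0], [-3, 34, 0], 0], [[0, 0, 0], [-3, 40, 0], 0]])

```text
clock: 16.85
position: [574.2, 53.9, -28.9]
ee_rot: [-0.5, 0.505, 0.503, 0.492]
contact_force: [-0.3, -3.3, 1.1]
gripper_width: 85.6
```

```bash
python3 nb.py t6; python3 le.py t6; python3 - <<'E'
from h import *
P,im,d=shot("scene","s1"); X=xyz(P,d)
cv2.imwrite("pics/s1b.png",np.clip(cv2.resize(im[140:300,220:430],(798,608),interpolation=cv2.INTER_CUBIC).astype(float)*1.4,0,255).astype(np.uint8)[:600])
k=(abs(X[...,2]-45)<35)&(abs(X[...,0]-676)<4)&(X[...,1]>120)&(X[...,1]<330); print(np.percentile(X[k][:,1],[1,99]),k.sum())
E
```

```text
clk 16.85 pos [574.2  53.9 -28.9] psi -179.62 down [-0.016 -0.009 -1.   ] F [-0.3 -3.3  1.1] w 85.6 j [ 0.38  0.58 -0.36  0.   -0.65 -0.37]
nb 263 [617.4  69.4] [206.4  55.5] 78.87
riser 2498 [611.6 235.5] [128.7 152.6] 0.59
tray 481 [ 500.2 -421.8] [200.   91.9] 4.16
t6 lead yaw 107.05 7 508.0 639.0 side yaw 88.92 28 68.0 163.0 corner [646.5 168.1] centre [577.2  59.9]
[161.79377999 309.35071491] 724
```

View pics/s1b.png

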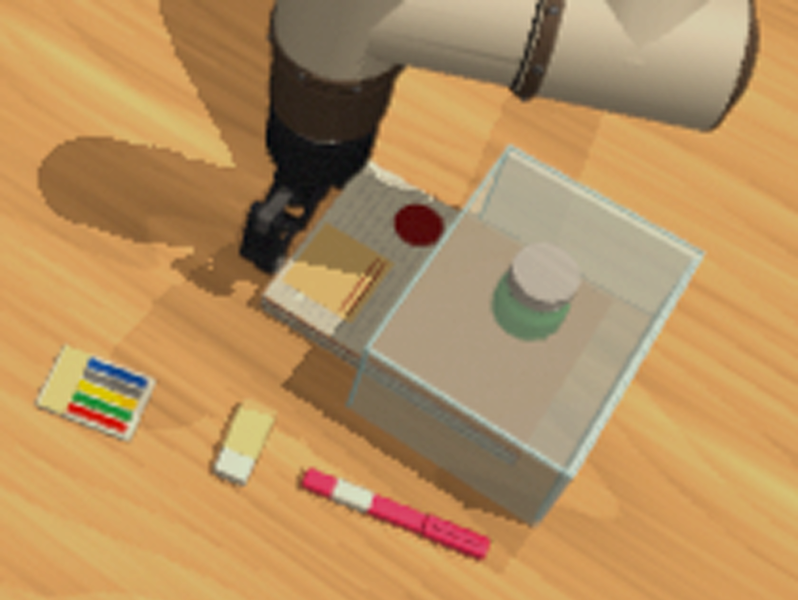

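arm_command(increments=[[[0, 0, 0], [0, 5, 0], 0], [[0, 0, 0], [0, 10, 0], 0], [[0, 0, 0], [0, 15, 0], 0], [[0, 0, 0], [0, 19, 0], 0], [[0, 0, 0], [0, 22, 0], 0]])

```text
clock: 17.45
position: [574.5, 76.8, -28.9]
ee_rot: [-0.5, 0.504, 0.504, 0.492]
contact_force: [0.1, -4.5, 1.4]
gripper_width: 85.2
```

```bash
cat > sc.py <<'E'
from h import *
import sys
s=readout.read_state(); print(np.round(s["position"],1),np.round(s["contact_force"],1),s["clock"])
P,im,d=shot("scene",sys.argv[1]); X=xyz(P,d); z=cv2.medianBlur(np.float32(X[...,2]),3)
m=((z>17)&(z<27)&(X[...,0]>490)&(X[...,0]<660)&(X[...,1]>40)&(X[...,1]<158)).astype(np.uint8)
N,l,st,c=cv2.connectedComponentsWithStats(m); i=1+np.argmax(st[1:,4]); q=X[l==i]
b=np.round(q[:,0]/4)
T=np.array([[k*4,q[b==k][:,1].min()] for k in np.unique(b) if (b==k).sum()>5])
print("n",len(q),"trailing y by x",[(int(a),int(round(c))) for a,c in T],"x range",np.percentile(q[:,0],[1,99]).round(1))
k=(abs(z-45)<35)&(abs(X[...,0]-676)<4)&(X[...,1]>120)&(X[...,1]<330); print("riser wall",np.percentile(X[k][:,1],[1,99]),k.sum())
# leading edge through the acrylic: orange-ness along +y at z=22 plane
f,cx,cy,e,Rm=P
for x in (540,560,620,635):
    ys=np.arange(260,312,2.); c=(np.c_[np.full(len(ys),x),ys,np.full(len(ys),22.)]-e)@Rm
    u=(f*c[:,0]/c[:,2]+cx).astype(np.float32);v=(f*c[:,1]/c[:,2]+cy).astype(np.float32)
    p=cv2.remap(im,u[None],v[None],cv2.INTER_LINEAR)[0].astype(int); print(x,list(zip(ys.astype(int),p.sum(1),(p[:,2]-p[:,1])))[::2] if 0 else " ".join(f"{int(y)}:{a.sum()},{a[2]-a[1]}" for y,a in zip(ys,p)))
E
python3 sc.py s2; python3 nb.py t7 | grep -v clk
```

```text
[574.5  76.8 -28.9] [ 0.1 -4.5  1.4] 17.45
n 1005 trailing y by x [(500, 95), (504, 97), (508, 99), (512, 97), (516, 96), (520, 93), (524, 92), (528, 90), (532, 86), (536, 89), (540, 91), (544, 90), (548, 90), (552, 89), (556, 80), (560, 82), (564, 82), (568, 84), (572, 89), (576, 89), (580, 92), (584, 91), (588, 90), (592, 83), (596, 82), (600, 84), (604, 89), (608, 91), (612, 93), (616, 90), (620, 86), (624, 86), (628, 85), (632, 92), (636, 89), (640, 91), (644, 93), (648, 98)] x range [501.  646.3]
riser wall [162.24047326 309.63005131] 728
540 260:325,14 262:326,14 264:326,14 266:327,13 268:327,13 270:328,13 272:328,13 274:326,14 276:326,13 278:325,14 280:324,13 282:324,13 284:326,13 286:325,14 288:325,14 290:325,14 292:325,14 294:325,14 296:327,13 298:330,10 300:332,8 302:329,7 304:318,3 306:329,-2 308:374,-5 310:425,-7
560 260:327,13 262:327,13 264:327,13 266:327,13 268:329,14 270:329,14 272:330,13 274:328,14 276:326,14 278:325,14 280:326,13 282:327,13 284:326,13 286:325,14 288:325,14 290:326,13 292:326,13 294:328,14 296:329,13 298:337,12 300:347,10 302:346,9 304:331,5 306:325,-2 308:382,-5 310:424,-7
620 260:324,13 262:326,14 264:327,14 266:327,14 268:327,14 270:327,14 272:330,14 274:328,13 276:328,13 278:328,13 280:326,14 282:327,14 284:326,14 286:325,13 288:328,13 290:327,14 292:327,14 294:327,14 296:328,13 298:333,12 300:340,9 302:339,8 304:328,5 306:313,-1 308:363,-4 310:422,-7
635 260:357,6 262:351,9 264:354,6 266:353,8 268:352,7 270:349,7 272:346,8 274:350,8 276:346,8 278:357,6 280:350,8 282:352,7 284:356,7 286:353,8 288:355,6 290:349,7 292:354,6 294:345,9 296:349,7 298:356,5 300:362,4 302:363,2 304:348,1 306:347,-5 308:373,-6 310:409,-9
nb 158 [507.6 128.3] [22.6 75.3] 13.32
riser 2345 [614.1 235.8] [124.4 153.1] 0.55
tray 486 [ 500.5 -425.6] [200.  99.] 4.19
```

arm_command(increments=[[[0, 0, 0], [0, 1, 0], 0], [[0, 0, 0], [0, 2, 0], 0], [[0, 0, 0], [0, 3, 0], 0], [[0, 0, 0], [0, 4, 0], 0], [[0, 0, 0], [0, 4.5, 0], 0]])

```text
clock: 18.05
position: [574.5, 81.6, -29.0]
ee_rot: [-0.5, 0.504, 0.504, 0.492]
contact_force: [1.0, -4.5, 1.3]
gripper_width: 85.4
```

```bash
python3 sc.py s3|egrep -v "^n "; python3 nb.py t8 | grep riser;  python3 -c "
from h import *
P,im,d=load('t8'); P0,im0,_=load('t2')
a=cv2.resize(im[160:270,85:185],(400,440),interpolation=cv2.INTER_CUBIC); _,s,_=load('s3'); b=cv2.resize(s[175:285,320:420],(400,440),interpolation=cv2.INTER_CUBIC)
cv2.imwrite('pics/c8.png',np.clip(np.hstack([a,b])*1.4,0,255).astype(np.uint8))"
```

```text
[574.5  81.6 -29. ] [ 1.  -4.5  1.3] 18.05
riser wall [162.01244039 309.84675082] 720
540 260:325,14 262:324,14 264:325,14 266:327,13 268:329,14 270:328,14 272:328,14 274:326,14 276:326,13 278:327,13 280:325,14 282:325,14 284:326,13 286:325,14 288:325,14 290:326,14 292:329,14 294:328,14 296:326,13 298:329,14 300:328,13 302:326,11 304:317,4 306:329,-2 308:375,-4 310:425,-7
560 260:328,14 262:325,14 264:326,13 266:325,14 268:325,14 270:326,14 272:324,13 274:324,13 276:328,14 278:327,13 280:325,14 282:327,13 284:326,13 286:326,13 288:325,14 290:326,14 292:326,14 294:329,14 296:327,14 298:326,14 300:327,13 302:329,12 304:325,5 306:327,-3 308:383,-6 310:423,-8
620 260:329,14 262:328,13 264:327,14 266:327,14 268:327,12 270:328,13 272:328,13 274:328,13 276:328,13 278:328,13 280:328,13 282:328,13 284:328,13 286:329,14 288:327,14 290:328,13 292:330,14 294:328,13 296:325,13 298:328,13 300:328,13 302:328,12 304:326,6 306:313,-1 308:363,-4 310:420,-6
635 260:355,7 262:351,9 264:354,6 266:353,6 268:353,6 270:350,8 272:345,9 274:350,8 276:346,8 278:356,5 280:350,6 282:351,6 284:357,6 286:356,6 288:356,6 290:349,8 292:354,6 294:349,8 296:348,7 298:351,7 300:352,7 302:353,5 304:344,1 306:349,-4 308:373,-6 310:411,-8
riser 2301 [614.2 235.4] [124.  152.3] 0.69
```

View pics/c8.png

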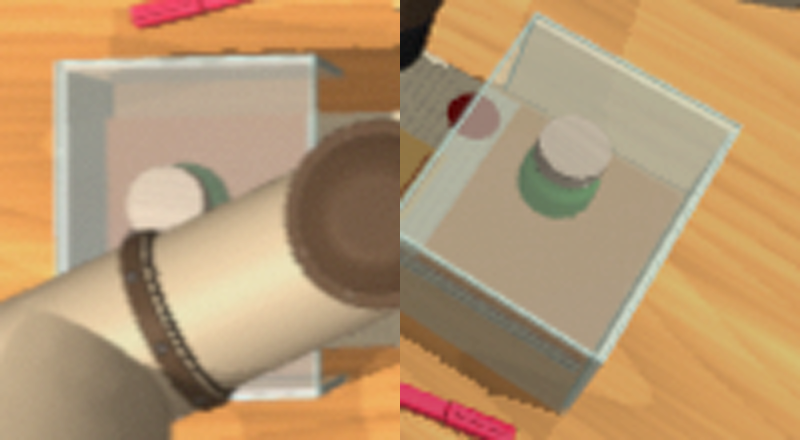

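arm_command(increments=[[[0, 0, 0], [0, 0.4, 0], 0], [[0, 0, 0], [0, 0.7, 0], 0], [[0, 0, 0], [0, 1, 0], 0], [[0, 0, 0], [0, 1.2, 0], 0], [[0, 0, 0], [0, 1.4, 0], 0]])

```text
clock: 18.65
position: [574.5, 83.1, -29.0]
ee_rot: [-0.5, 0.504, 0.504, 0.492]
contact_force: [-0.8, -4.7, 0.8]
gripper_width: 85.7
```

arm_command(increments=[[[0, 0, 0], [0, 0.3, 0], 0], [[0, 0, 0], [0, 0.5, 0], 0], [[0, 0, 0], [0, 0.7, 0], 0], [[0, 0, 0], [0, 0.8, 0], 0], [[0, 0, 0], [0, 0.9, 0], 0]])

```text
clock: 19.15
position: [574.5, 83.9, -29.0]
ee_rot: [-0.5, 0.504, 0.504, 0.492]
contact_force: [1.1, -4.7, 0.8]
gripper_width: 85.4
```

```bash
python3 sc.py s4|egrep -v "^n |^6"; python3 nb.py t9 | grep riser
```

```text
[574.5  83.9 -29. ] [ 1.1 -4.7  0.8] 19.15
riser wall [162.2215602  309.89578452] 728
540 260:326,13 262:325,14 264:325,14 266:326,13 268:326,13 270:326,13 272:327,13 274:325,14 276:325,14 278:326,13 280:325,14 282:325,14 284:325,14 286:325,14 288:324,13 290:324,15 292:325,14 294:326,13 296:325,14 298:325,14 300:325,14 302:325,14 304:321,11 306:331,2 308:372,-4 310:425,-7
560 260:326,14 262:326,14 264:328,14 266:326,14 268:325,14 270:325,14 272:325,14 274:326,13 276:325,14 278:326,13 280:325,14 282:326,13 284:326,13 286:324,13 288:325,14 290:327,13 292:327,13 294:328,14 296:329,14 298:329,14 300:327,13 302:326,13 304:321,8 306:325,0 308:381,-5 310:423,-8
riser 2278 [614.3 235.5] [123.5 153. ] 1.0
```

arm_command(increments=[[[0, 0, 0], [0, 0.3, 0], 0], [[0, 0, 0], [0, 0.5, 0], 0], [[0, 0, 0], [0, 0.7, 0], 0], [[0, 0, 0], [0, 0.8, 0], 0], [[0, 0, 0], [0, 0.9, 0], 0]])

```text
clock: 19.75
position: [574.4, 83.9, -28.9]
ee_rot: [-0.5, 0.504, 0.504, 0.492]
contact_force: [1.1, -8.1, 1.8]
gripper_width: 84.9
```

arm_command(increments=[[[0, 0, 0], [0, 0.2, 0], 0], [[0, 0, 0], [0, 0.4, 0], 0], [[0, 0, 0], [0, 0.6, 0], 0], [[0, 0, 0], [0, 0.7, 0], 0], [[0, 0, 0], [0, 0.8, 0], 0]])

```text
clock: 20.25
position: [574.4, 83.9, -28.9]
ee_rot: [-0.5, 0.505, 0.503, 0.492]
contact_force: [1.2, -8.8, 1.1]
gripper_width: 85.5
```

```bash
python3 sc.py s5|egrep -v "^n |^6"; python3 nb.py t10 | grep riser; python3 -c "
from h import *
print([np.round(readout.read_state()['contact_force'],1)])
# riser shift between early and now, by phase correlation on the riser's back rim (scene), px
for A,B in (('s1','s5'),('s3','s5')):
    a=cv2.cvtColor(load(A)[1],6)[205:275,360:418].astype(np.float32);b=cv2.cvtColor(load(B)[1],6)[205:275,360:418].astype(np.float32)
    print(cv2.phaseCorrelate(a,b,cv2.createHanningWindow(a.shape[::-1],5)))"
```

```text
[574.4  83.9 -28.9] [ 1.2 -8.8  1.1] 20.25
riser wall [162.1686238  309.99814389] 730
540 260:326,13 262:325,14 264:325,14 266:325,14 268:326,13 270:326,13 272:326,14 274:326,13 276:326,13 278:324,14 280:326,13 282:327,13 284:328,14 286:328,14 288:329,14 290:327,13 292:325,14 294:325,14 296:328,14 298:327,13 300:327,13 302:325,13 304:321,11 306:334,2 308:375,-6 310:425,-7
560 260:325,14 262:325,14 264:326,13 266:326,13 268:325,14 270:325,14 272:327,13 274:327,13 276:325,14 278:327,13 280:328,14 282:327,13 284:327,13 286:326,14 288:325,14 290:325,14 292:325,14 294:325,14 296:323,13 298:325,14 300:327,13 302:325,13 304:322,9 306:327,1 308:383,-6 310:425,-9
riser 2266 [614.6 235.3] [123.7 153.1] 1.18
[array([ 0.7, -8.3,  0.7])]
((-0.1045442615350467, -0.007615773328133457), 0.9370346903800965)
((-0.028329272424336693, -0.04017262103708674), 0.9952550309675711)
```

arm_command(increments=[[[0, 0, 0], [0, -2, 0], 0], [[0, 0, 0], [0, -8, 0], 0], [[0, 0, 0], [0, -18, 0], 0], [[0, 0, 0], [0, -30, 0], 0], [[0, 0, 0], [0, -40, 0], 0]])

```text
clock: 20.85
position: [574.3, 42.9, -29.0]
ee_rot: [-0.5, 0.505, 0.503, 0.492]
contact_force: [-0.4, -0.0, 0.4]
gripper_width: 85.3
```

arm_command(increments=[[[0, 0, 0], [0, -35, 10], 0], [[0, 0, 0], [0, -75, 40], 0], [[0, 0, 0], [0, -110, 75], 0], [[0, 0, 0], [0, -145, 110], 0], [[0, 0, 0], [-20, -180, 140], 0]])

```text
clock: 21.35
position: [556.1, -139.3, 112.9]
ee_rot: [-0.501, 0.504, 0.502, 0.493]
contact_force: [0.9, -0.0, -0.2]
gripper_width: 85.1
```

arm_command(increments=[[[0, 0, 0], [-15, -20, 20], 0], [[0, 0, 0], [-30, -40, 40], 0], [[0, 0, 0], [-45, -60, 55], 0], [[0, 0, 0], [-45, -60, 55], 0], [[0, 0, 0], [-45, -60, 55], 0]])

```text
clock: 21.85
position: [510.7, -199.9, 168.1]
ee_rot: [-0.501, 0.504, 0.502, 0.494]
contact_force: [-0.8, 0.1, -1.2]
gripper_width: 85.6
```

```bash
python3 sc.py s6; python3 nb.py t11; python3 - <<'E'
from h import *
for n in("t0","t11","s0","s6"):
    P,im,d=load(n); X=xyz(P,d); x,y=X[...,0],X[...,1]; z=cv2.medianBlur(np.float32(X[...,2]),3)
    for t,m in dict(eraser=(z>7)&(z<20)&(x>700)&(x<780)&(y>165)&(y<210),tabsnone=(z>3)&(z<20)&(x>700)&(y>60)&(y<145),hl=(z>7)&(z<22)&(x>700)&(y>200)&(y<310),jar=(z>120)&(z<165)&(y>100)&(y<400)&(x>450)&(x<700),riser=(z>88)&(z<103)&(y>120)&(y<340)&(x>450)&(x<700),pen=(z>8)&(z<16)&(abs(y+421)<22)&(abs(x-500)<85),nbout=(z>16)&(z<28)&(x>480)&(x<680)&(y>60)&(y<156)).items():
        p=X[m]; 
        if len(p)>5: r=cv2.minAreaRect(p[:,:2].astype(np.float32)); print(n,t,len(p),p[:,:2].mean(0).round(1),np.round(r[0],1),np.round(r[1],1),round(r[2],1))
P,im,d=load("t11"); P2,i2,_=load("s6")
a=cv2.resize(im[140:300,80:420],(800,376),interpolation=cv2.INTER_CUBIC)
b=cv2.resize(i2[140:300,250:430],(253,224),interpolation=cv2.INTER_CUBIC); w=np.zeros((224,800,3),np.uint8); w[:,:253]=b
c=cv2.resize(im[190:290,360:430],(157,224));w[:,260:417]=c
cv2.imwrite("pics/fin.png",np.clip(np.vstack([a,w])*1.4,0,255).astype(np.uint8))
E
```

```text
[ 510.7 -199.9  168.1] [-0.8  0.1 -1.2] 21.85
n 887 trailing y by x [(500, 97), (504, 97), (508, 99), (512, 97), (516, 96), (520, 102), (524, 97), (528, 96), (532, 96), (536, 97), (540, 97), (544, 96), (548, 96), (552, 98), (556, 97), (560, 99), (564, 96), (568, 97), (572, 97), (576, 97), (580, 96), (584, 98), (588, 100), (592, 97), (596, 96), (600, 100), (604, 97), (608, 97), (612, 99), (616, 97), (620, 97), (624, 92), (628, 96), (632, 98), (636, 98), (640, 97), (644, 96), (648, 98)] x range [500.3 646.1]
riser wall [162.29210974 309.55637807] 734
540 260:323,14 262:324,13 264:324,13 266:322,14 268:322,14 270:322,14 272:323,14 274:320,14 276:321,13 278:320,13 280:320,13 282:322,14 284:322,14 286:321,13 288:321,13 290:321,13 292:322,14 294:322,14 296:322,14 298:319,14 300:320,13 302:320,13 304:316,10 306:328,2 308:370,-5 310:421,-8
560 260:323,14 262:324,13 264:321,13 266:320,14 268:321,13 270:321,13 272:323,13 274:321,13 276:320,14 278:321,13 280:322,14 282:323,14 284:322,14 286:322,14 288:322,14 290:324,13 292:324,13 294:323,13 296:321,13 298:321,13 300:321,13 302:321,13 304:317,9 
[... 1566 characters left out ...]
s0 eraser 90 [735.4 188.9] [735.2 188. ] [13.7 45.8] 13.9
s0 tabsnone 200 [745.1 119.7] [743.5 119.2] [58.2 24.4] 12.3
s0 hl 231 [761.4 250.7] [894.2 238.4] [ 90.2 379.8] 87.5
s0 jar 338 [595.1 232.9] [590.9 232.3] [42.  42.7] 56.0
s0 riser 3791 [582.8 237.8] [575.6 235.3] [202.6 151. ] 0.4
s6 eraser 91 [735.4 189.2] [735.3 188.5] [14.4 44.8] 13.8
s6 tabsnone 203 [745. 120.] [743.4 119.5] [58.3 25.4] 11.5
s6 hl 224 [745.  248.4] [894.  238.3] [ 90.4 380.3] 87.5
s6 jar 336 [594.9 233.1] [590.2 231.7] [43.6 42.1] 66.9
s6 riser 3791 [582.9 237.9] [575.5 237.7] [202.  155.4] 0.4
s6 pen 75 [ 501.8 -418.3] [ 499.1 -417.7] [117.8  10.3] 5.2
s6 nbout 893 [576.4 123.2] [567.7 120.6] [162.8  59.6] 1.1
```

View pics/fin.png

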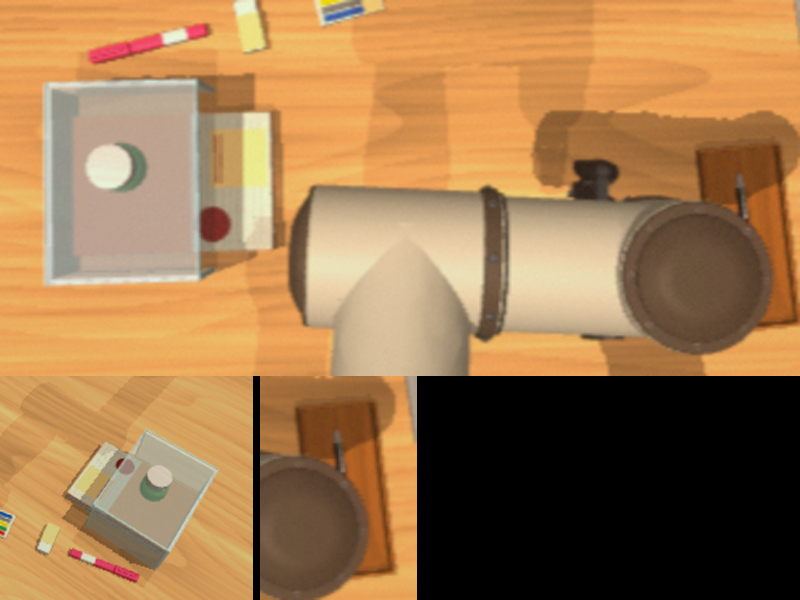

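```bash
python3 -c "
from bench import arm; print(arm.job_done())"
```

```text
the job is handed in; nothing more can be done
None
```

The pencil is lying flat in the wooden tray, and the notebook set is fully home in the riser. I handed the job in at about 22 s of the 58 s allowed, and no verdict was reported.

**Pencil:**
- The first grasp closed on nothing, because the fingertips sat about 25–30 mm higher than the tool point I had assumed. I measured the real tip height, lowered the arm and gripped again.
- I lowered the pencil until it touched the tray floor (about 6 N), then released it. It lies along the tray with its top 12–13 mm above the desk.

**Notebooks:**
- I pushed the trailing edge with both open fingers, turning the set square on the way in, then crept the last few millimetres.
- It stopped moving when the push force rose from about 4.5 to 8.5 N, and the riser did not move.

**Last checks:**
- **Depth:** the trailing edge is at y ≈ 96–97 mm, against 95.3 mm expected when home. That is within pixel accuracy.
- **Squareness:** the set is parallel to the riser within about 0.1–0.2° in the top view. It sits about 2 mm off the riser's centre line.
- **Other things:** the riser, jar, eraser, tabs and highlighter are where they started, within about 1 mm in the top view. The scene camera's rectangle put the riser centre about 2 mm away from its first reading, but the mean of the riser points in that view, its side wall and the top view showed no shift.
- **Tray:** the arm partly hid it in the final top view. It was in place in every earlier unobstructed view, and the pencil still showed inside it in the final scene view.

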